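Lock the blade frame of the wedge cutter with the hex key

TASK

Take the hex key out of its stand, push it fully into the recessed hex socket of the vegetable cutter's lock screw and wind the screw clockwise, regrasping as needed, until it stops and the clamp jaw has closed against the blade frame. Then put the key back in its stand, upright with its collar resting on the stand, without shoving or tipping the tin or the cup.

Things in the scene. Friction and masses are not known exactly. Their poses are not given: they have to be found in the camera images.
- key_head (a point): centre of the grip of the loose hex key (0.2 kg, 92 mm tall, upright in its stand): a black square block 28 x 28 mm, 40 mm tall, its faces looking along this point's x and y, z up the key. Below it an 18 mm steel neck 10 mm long, then a round collar 48 mm wide, 6 mm thick, underside 36 mm below this point, then the hex shaft
- key_tip (a point): centre of the lower end face of the key's steel hex shaft, 72 mm below key_head, same axes. The shaft is 36 mm long below the collar, 16 mm across flats (18.5 mm across corners); one pair of its flats is parallel to the grip faces that look along x. The shaft binds in the socket while torque is on it: ease the key back about 0.1 rad before drawing it out
- stand_hole (a point): centre of the mouth of the round hole (24 mm wide, 40 mm deep) in the top face of the key's stand, a fixed white plastic block 64 x 64 x 44 mm on the table. The key hangs in it by its collar, which rests on the top face with key_tip 36 mm below this point
- boss_rim (a point): centre of the rim of the boss, a steel ring 52 mm outside, 36 mm inside diameter, 86 mm above the table and 14 mm above the deck of the fixed vegetable cutter (low cast-aluminium deck 300 x 200 mm, top at 72 mm). The lock screw lies inside the ring. The fully inserted key rests with its collar on this rim
- socket_mouth (a point): centre of the top face of the dark steel lock screw, 12 mm below the boss rim, z up, turning with the screw. In it a hex socket 17.2 mm across flats, 28 mm deep, mouth chamfered 3 mm at 45 degrees; one pair of its flats looks along this point's x axis. key_tip is 24 mm below this point when fully inserted
- lock_screw (a joint): angle of the lock screw (rad): starts between 0 and 0.8, grows as it turns clockwise seen from above, to a firm stop at 4.5 where the jaw meets the frame; resists with 0.15 N m, stays where left. It drives the clamp jaw, a steel bar 20 x 100 x 16 mm on the deck between boss and blade frame, 4 mm per rad towards the frame
- blade_frame (a point): centre of the top of the steel blade frame (110 x 130 mm, 12 mm high, with a blade grid) fixed on the cutter's deck, 84 mm above the table; its x axis points away from the boss, whose axis lies 165 mm behind this point
- spice_tin: bystander: round tin with a paper label, 62 mm diameter, 85 mm tall, origin at the centre of its underside
- cup: bystander: white ceramic cup, 76 mm diameter, 75 mm tall, origin at the centre of its underside
Things that resemble listed ones, but are neither listed nor needed, are in the scene too. Leave any blue, orange or pink look-alike of the part that bears key_head alone.

How it is judged:
By the outcome, as a careful person would: the job done as asked, in the order asked, and still so for the second after the job is handed in, with the robot touching nothing.
It also fails if it takes over 72 s, if anything falls off the work surface, if the arm or the gripper's body presses on something with over 40 N, if the wrist force passes 120 N, or if a joint passes its speed limit or range.

ROBOT

A 6-joint arm with a two-finger parallel gripper is mounted at the origin on the work surface. World frame = base frame: x ahead of the robot, y to its left, z up, the work surface at z = 0. Lengths are in m, angles in rad, forces in N, time in s.
With the tool pointing down it reaches from about 0.35 to 0.875 m from the base axis. Payload 4.2 kg.
Tool frame: the origin (TCP) lies between the finger pads; the fingertips stand 25 mm ahead of it and the grasp point (between the pads) lies 6 mm ahead of it; z points along the fingers, y is the line along which they close (so a half turn about z gives the same grasp; the last joint's range is limited). The gripper opens to 87 mm and grips with 3 to 60 N. Pads are 19 mm wide; open, the fingers measure 117 mm over their backs; the gripper's body (75 mm by 190 mm) begins 51 mm behind the grasp point.
Start: joints at [1.459, 0.385, 0.008, 0, -1.194, -0.259], TCP at [0.226, 0.583, 0.248] pointing down, gripper open.
Joint ranges: [-3.14, 3.14], [-1.21, 2.06], [-1.07, 1.41], [-3.16, 2.05], [-2.99, -0.16], [-3.1, 3.1]. Speed limits (rad/s): [2.79, 2.79, 3.14, 3.14, 3.14, 3.14].

INTERFACE

Orientations are given as a unit quaternion [x, y, z, w].
In Python, from station import bot gives the robot as it stands. The module is installed in compiled form; this text tells all that it offers.
- The arm moves only by the shell command python3 -m creep 'ROWS' [FORCE]. ROWS is a JSON object of lists of equal length, an entry for each row: "travel": the shift along the tool's x, y, z in mm, a list of three; "dr": the turn, a rotation vector about the tool's x, y, z in degrees, a list of three; "fingers": the gripper's target within -1 to 1 (shut at 1, half-way at 0, fully open at -1). In form: {"travel": [[dx, dy, dz], ...], "dr": [[rx, ry, rz], ...], "fingers": [fingers, ...]}. A call has exactly 8 rows; each row is the pose to reach, as a shift and turn from the pose commanded when the call began, along the tool's axes at that moment; what a row does not reach only later rows make up. A row lasts 1/12 s, in which the tool goes at most 41.7 mm and 7.16 degrees, less where a joint would pass 70% of its speed; a pose out of reach is approached as far as the arm can. A call with a gripper value outside its range is refused whole. The fingers move at their own pace and stop on an object; FORCE is the grip in N (left out, the last holds). Time passes only in rows, so rows that repeat a pose let the fingers close, or fill a call up. It gives the time, the measured TCP pose, the force, the opening and the grip force at its end, in the units of the state.
- bot.state(): the state, without advancing time (a new reading comes with each control period).
- bot.camera(name): name is "scene" or "top"; returns a dict with "image" (420x560x3 uint8, blue, green, red), "depth" (420x560 float32, m along the optical axis (not along the pixel's ray), 0 where there is no reading), "fx", "fy", "cx", "cy" (pixels), "dist_coeffs" ([k1, k2, p1, p2, k3] as OpenCV has them; the pictures are not rectified), "extrinsics" (4x4, takes a point from camera to world coordinates). Camera axes: x right, y down, z forward; pixel columns grow to the right and rows downward; lengths in m; the calibration is good to about 2 mm. A picture is of the moment at which its call begins.
- bot.job_done(): hands the job in; it is judged then, once.
Trained networks look in the newest picture that a camera, given by its name, has taken for a name from the list of things; names that differ only in an ending like _2 or _b are one class to them, and where a whole thing is asked for, a point or a joint stands for the part that bears it (a point fixed in the world has none). Each returns a list of dicts, best first, with "conf" (0 to 1); they miss things now and then, are a little off and sometimes report something else, mostly with a low value. They report only what shows in the picture. A call takes as long as a camera call. They do not tell look-alikes from the thing itself.
- bot.find_in(camera, name): "xy" ([column, row] in pixels, amid what is visible of it).
- bot.landmark_of(camera, name): "xy" ([column, row] in pixels: a listed point, or the origin of a listed thing).
The state is a dict: "time": time; "joint_positions": joint angles; "qvel": joint speeds; "joint_efforts": joint torques, N m; "ee_pos": TCP position; "orientation": TCP orientation; "wrist_force": force on the tool from outside, world axes, zero at the start; "ft_torque": the same for the moment, N m; "opening": opening from 0.0 (shut) to 1.0 (fully open); "finger_force": force on a finger pad.
Only numpy, scipy, OpenCV 4.12 (cv2) and the standard library are available. Lean on these libraries where they do the work, as an engineer would, in place of code of your own. Each camera call takes 0.05 s, during which the arm holds its last target. There are 200 camera calls.

## Working session

There is one attempt and no reset: what is moved stays moved. The work goes in short steps, Python scripts to look and compute and a shell command to move; the robot and the scene stay as the last step left them, time stands still between calls to the robot, and variables do not carry over. Pictures are saved under pics/ and viewed, at most 10 in all, crops included, and the job is handed in when it is done.

```bash
mkdir -p pics; cat > h.py <<'E'
import numpy as np, cv2
from station import bot
from scipy.spatial.transform import Rotation as R
def ray(c,xy):
    K=np.array([[c["fx"],0,c["cx"]],[0,c["fy"],c["cy"]],[0,0,1]])
    u=cv2.undistortPoints(np.array([[xy]],float),K,np.array(c["dist_coeffs"],float))[0,0]
    E=np.array(c["extrinsics"]); return E[:3,3],E[:3,:3]@np.array([u[0],u[1],1.])
def at_z(c,xy,z):
    o,d=ray(c,xy); return o+d*(z-o[2])/d[2]
def at_d(c,xy):
    o,d=ray(c,xy); return o+d*c["depth"][int(round(xy[1])),int(round(xy[0]))]
def proj(c,p):
    K=np.array([[c["fx"],0,c["cx"]],[0,c["fy"],c["cy"]],[0,0,1]])
    E=np.linalg.inv(np.array(c["extrinsics"])); r,_=cv2.Rodrigues(E[:3,:3])
    return cv2.projectPoints(np.array([p],float),r,E[:3,3],K,np.array(c["dist_coeffs"],float))[0][0,0]
E
python3 - <<'E'
from h import *
np.set_printoptions(precision=4,suppress=True)
s=bot.state(); print(s["ee_pos"],s["orientation"],s["time"],s["opening"])
for n in("top","scene"):
    c=bot.camera(n); cv2.imwrite(f"pics/{n}0.png",c["image"]); print(n,np.array(c["extrinsics"]),c["fx"])
    for k,z in dict(key_head=.08+.0,stand_hole=.044,boss_rim=.086,socket_mouth=.074,blade_frame=.084,spice_tin=0,cup=0).items():
        for r in bot.landmark_of(n,k)[:4]: print(k,np.round(r["xy"],1),round(r["conf"],2),at_z(c,r["xy"],z),at_d(c,r["xy"]))
E
```

```text
[0.2262 0.582  0.2464] [ 0.9828 -0.1844 -0.0002  0.0011] 0.0 1.0034166184999516
top [[-0.0139 -0.994   0.1085  0.433 ]
 [-0.9997  0.0117 -0.0215 -0.0597]
 [ 0.0201 -0.1088 -0.9939  1.1102]
 [ 0.      0.      0.      1.    ]] 475.1125320056506
key_head [393.  175.3] 0.88 [ 0.6146 -0.3347  0.08  ] [ 0.6128 -0.3319  0.0905]
key_head [440.7 284.5] 0.8 [ 0.3734 -0.4302  0.08  ] [ 0.3742 -0.4256  0.0928]
key_head [446.5 218.8] 0.7 [ 0.5164 -0.4501  0.08  ] [ 0.5163 -0.4495  0.0817]
key_head [360.2 176.3] 0.57 [ 0.6131 -0.2614  0.08  ] [ 0.6112 -0.2593  0.0907]
stand_hole [401.1 224.8] 0.76 [ 0.5071 -0.3583  0.044 ] [ 0.5044 -0.3476  0.0821]
boss_rim [248.7 240.1] 0.74 [ 0.4754 -0.0148  0.086 ] [ 0.477  -0.0132  0.048 ]
socket_mouth [248.9 240.3] 0.57 [ 0.4755 -0.0147  0.074 ] [ 0.4765 -0.0136  0.0479]
blade_frame [252.7 168. ] 0.65 [ 0.6332 -0.0246  0.084 ] [ 0.6331 -0.0246  0.0845]
spice_tin [114.8 188.5] 0.6 [0.6042 0.3039 0.    ] [0.5917 0.2773 0.0812]
cup [133.7 269.1] 0.7 [0.415  0.2558 0.    ] [0.4151 0.2549 0.0031]
scene [[-0.4406  0.5956 -0.6716  1.1391]
 [ 0.8976  0.2813 -0.3394  
[... 270 characters left out ...]
8 174.1] 0.76 [ 0.5089 -0.3664  0.08  ] [ 0.5176 -0.358   0.0882]
key_head [198.  214.7] 0.74 [ 0.6326 -0.2495  0.08  ] [ 0.6325 -0.2496  0.0799]
stand_hole [196.8 186.8] 0.97 [ 0.51   -0.3501  0.044 ] [ 0.5175 -0.3431  0.0514]
boss_rim [319. 196.] 0.61 [ 0.4567 -0.0205  0.086 ] [ 0.4574 -0.0202  0.0866]
socket_mouth [321.6 203.4] 0.55 [ 0.4662 -0.0092  0.074 ] [ 0.4653 -0.0096  0.0732]
socket_mouth [196.2 192.7] 0.22 [ 0.5609 -0.3085  0.074 ] [ 0.5292 -0.3385  0.0414]
blade_frame [283.1 241. ] 0.95 [ 0.6276 -0.0314  0.084 ] [ 0.621  -0.0349  0.0764]
spice_tin [437.2 310.1] 0.58 [0.5971 0.3041 0.    ] [0.633  0.2998 0.0443]
cup [431.  247.7] 0.68 [0.4237 0.2585 0.    ] [0.4471 0.2579 0.0219]
```

View pics/top0.png

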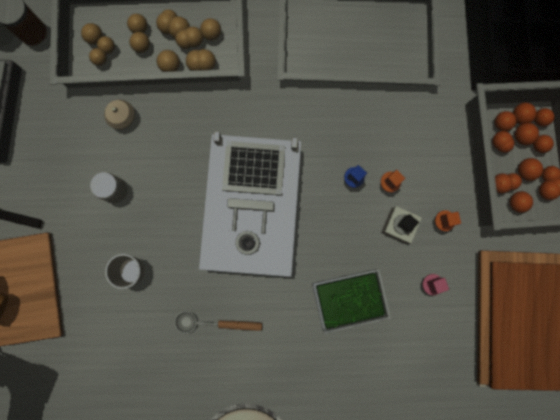

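View pics/scene0.png

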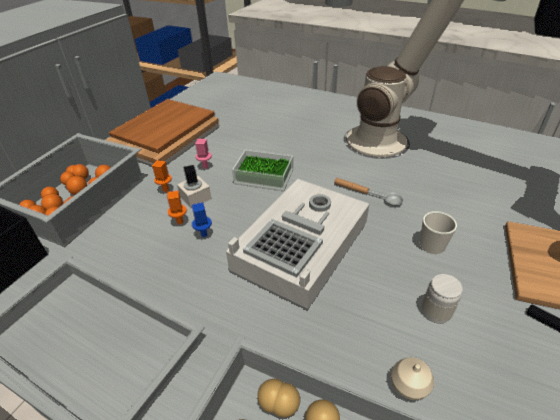

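Candidates for the key in the top picture are black in the white stand (408,224), blue (355,177), orange (392,182), orange (447,221) and pink (433,285). I choose the black one in the stand; in the scene picture it is at (190,175). The boss is at (247,242) in the top picture and (320,202) in the scene. I check it next in a close crop.

```bash
python3 - <<'E'
from h import *
np.set_printoptions(precision=4,suppress=True)
def up(im,x,y,h,g=1.):
    k=im[y-h:y+h,x-h:x+h].astype(float); k=np.clip(k*g,0,255).astype(np.uint8)
    return cv2.resize(k,(290,290),interpolation=cv2.INTER_CUBIC)
cs={}
acc={}
for n in("top","scene"):
    fr=[bot.camera(n) for _ in range(4)]
    c=fr[0]; c["image"]=np.mean([f["image"] for f in fr],0); c["depth"]=np.median([f["depth"] for f in fr],0); cs[n]=c
    np.save(f"{n}.npy",c,allow_pickle=True)
t,s=cs["top"],cs["scene"]
a=np.hstack([up(t["image"],404,224,22,1.6),up(t["image"],247,242,18,2.2)])
b=np.hstack([up(s["image"],194,184,24,1.2),up(s["image"],320,203,18,1.8)])
cv2.imwrite("pics/crops.png",np.vstack([a,b]))
# clouds
def cloud(c,x0,x1,y0,y1):
    P=[];I=[]
    for v in range(y0,y1):
        for u in range(x0,x1):
            if c["depth"][v,u]>0: P.append(at_d(c,(u,v)));I.append(c["image"][v,u].mean())
    return np.array(P),np.array(I)
P,I=cloud(t,380,430,200,250)
top=P[(P[:,2]>.088)&(I<60)]
print("key",len(top),top.mean(0) if len(top) else 0)
if len(top)>5: print(cv2.minAreaRect((top[:,:2]*1000).astype(np.float32)))
st=P[(abs(P[:,2]-.044)<.006)|(P[:,2]>.044)]; print("stand",cv2.minAreaRect((st[:,:2]*1000).astype(np.float32)))
P,I=cloud(t,200,305,130,280)
d=P[P[:,2]>.06]; print("deck",cv2.minAreaRect((d[:,:2]*1000).astype(np.float32)), np.percentile(d[:,2],[10,50,90]))
P,I=cloud(t,230,265,225,258); rim=P[(P[:,2]>.081)]; print("rim",len(rim),cv2.minEnclosingCircle((rim[:,:2]*1000).astype(np.float32)),rim.mean(0))
P,I=cloud(s,300,340,185,220); rim=P[(P[:,2]>.081)]; print("rim s",len(rim),cv2.minEnclosingCircle((rim[:,:2]*1000).astype(np.float32)),rim.mean(0))
E
```

```text
key 170 [ 0.5078 -0.3605  0.0992]
((508.0782470703125, -360.8016357421875), (27.32882308959961, 26.532752990722656), 48.77279281616211)
stand ((508.4608154296875, -362.5998840332031), (62.994850158691406, 64.52732849121094), 64.61062622070312)
deck ((555.76806640625, -18.509620666503906), (200.2338104248047, 300.4383850097656), 84.79753112792969) [0.0707 0.0724 0.084 ]
rim 266 ((485.8516845703125, -13.733870506286621), 40.7403678894043) [ 0.4748 -0.0115  0.0851]
rim s 236 ((501.4697570800781, -16.14373207092285), 53.12514114379883) [ 0.4869 -0.0105  0.0851]
```

View pics/crops.png

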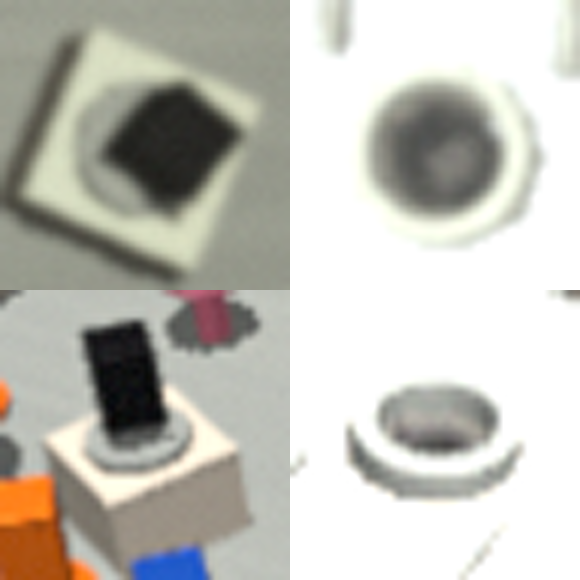

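The crop confirms the choice: the black square grip stands on its collar in the white stand. Its top is at about (0.508, -0.361), with faces at about 48.8°. The boss is empty and the socket is dark. I'll move above the key, turning +20° about the tool z axis.

```bash
cat > go.py <<'E'
import sys; from h import *
np.set_printoptions(precision=2,suppress=True)
s=bot.state(); q=R.from_quat(s["orientation"]); M=q.as_matrix()
print("t",s["time"],"pos",np.array(s["ee_pos"])*1000,"yaw",np.degrees(np.arctan2(M[1,0],M[0,0])),"q6",np.degrees(s["joint_positions"][5]),"j1",np.degrees(s["joint_positions"][0]),"F",np.array(s["wrist_force"]),"T",np.array(s["ft_torque"]),"op",s["opening"],"ff",s["finger_force"])
if len(sys.argv)>4:
    x,y,z,a=map(float,sys.argv[1:5]); a=np.radians(a)
    T=np.array([[np.cos(a),np.sin(a),0],[np.sin(a),-np.cos(a),0],[0,0,-1]])
    print("travel",M.T@(np.array([x,y,z])-np.array(s["ee_pos"])*1000),"dr",np.degrees(R.from_matrix(M.T@T).as_rotvec()))
E
python3 -m creep '{"travel":[[605,777,46],[605,777,46],[605,777,46],[605,777,46],[605,777,46],[605,777,46],[605,777,46],[605,777,46]],"dr":[[0,0,20],[0,0,20],[0,0,20],[0,0,20],[0,0,20],[0,0,20],[0,0,20],[0,0,20]],"fingers":[-1,-1,-1,-1,-1,-1,-1,-1]}' 
python3 go.py 508 -361 190 -41.2
```

```text
time: 1.87
ee_pos: [0.322, 0.2616, 0.2322]
orientation: [0.936, -0.352, 0.0, -0.0]
wrist_force: [0.8, 0.5, -0.2]
opening: 1.001
finger_force: 0.0
t 1.8667 pos [321.98 261.58 232.23] yaw -41.19672894467134 q6 -12.955995519446446 j1 61.75390942053121 F [ 0.77  0.52 -0.19] T [ 0.07 -0.16  0.03] op 1.0014808425971686 ff 0.0
travel [550.03 345.98  41.85] dr [-0.06  0.    0.  ]
```

```bash
python3 -m creep '{"travel":[[550,346,42],[550,346,42],[550,346,42],[550,346,42],[550,346,42],[550,346,42],[550,346,42],[550,346,42]],"dr":[[0,0,0],[0,0,0],[0,0,0],[0,0,0],[0,0,0],[0,0,0],[0,0,0],[0,0,0]],"fingers":[-1,-1,-1,-1,-1,-1,-1,-1]}' >/dev/null
python3 go.py 508 -361 190 -41.2
```

```text
t 2.5333 pos [417.07 -57.37 210.96] yaw -41.223464029639985 q6 34.29219728124881 j1 14.479984093099405 F [ 2.52  0.89 -0.21] T [ 0.12 -0.13  0.04] op 1.001166233614717 ff 0.0
travel [268.46 168.48  21.02] dr [-0.08 -0.06 -0.02]
```

```bash
python3 -m creep '{"travel":[[268,168,21],[268,168,21],[268,168,21],[268,168,21],[268,168,21],[268,168,21],[268,168,21],[268,168,21]],"dr":[[0,0,0],[0,0,0],[0,0,0],[0,0,0],[0,0,0],[0,0,0],[0,0,0],[0,0,0]],"fingers":[-1,-1,-1,-1,-1,-1,-1,-1]}' >/dev/null
python3 go.py 508 -361 130 -41.2
```

```text
t 3.2 pos [ 508.08 -362.05  188.74] yaw -41.37478255811078 q6 69.21611918422107 j1 -20.613421382542036 F [1.09 0.79 0.76] T [ 0.   -0.13  0.01] op 0.9973978290249643 ff 0.0
travel [-0.78 -0.77 58.74] dr [ 0.03 -0.03 -0.17]
```

```bash
python3 -m creep '{"travel":[[0,0,30],[0,0,60],[0,0,80],[0,0,95],[0,0,103],[0,0,103],[0,0,103],[0,0,103]],"dr":[[0,0,0],[0,0,0],[0,0,0],[0,0,0],[0,0,0],[0,0,0],[0,0,0],[0,0,0]],"fingers":[-1,-1,-1,-1,-1,-1,-1,-1]}' >/dev/null
python3 go.py 508 -361 86 -41.2
python3 - <<'E'
from h import *
c=bot.camera("scene"); cv2.imwrite("pics/s1.png",cv2.resize(c["image"][110:250,110:280],None,fx=3.5,fy=3.5,interpolation=cv2.INTER_CUBIC))
E
```

```text
t 3.8667 pos [ 508.55 -358.67   87.93] yaw -41.21649539814655 q6 69.06971864507713 j1 -20.30509816866029 F [0.32 0.25 0.11] T [ 0.01 -0.02 -0.03] op 0.9946347761392129 ff 0.0
travel [1.12 2.11 1.93] dr [-0.03 -0.15 -0.02]
```

View pics/s1.png

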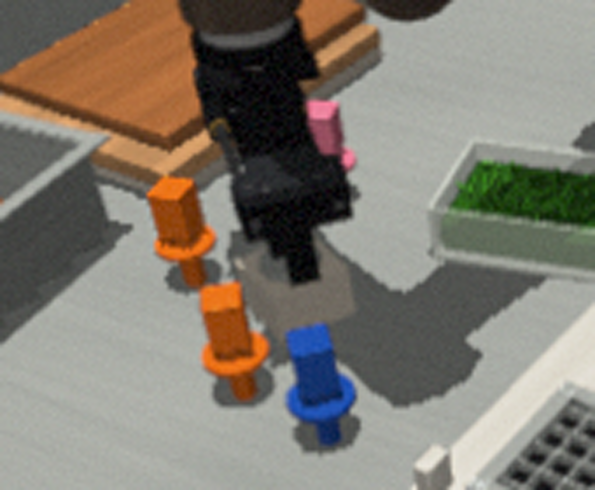

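The fingers straddle the black key over the stand at (300,260) and touch nothing else. I'll correct by about 2 mm and close.

```bash
python3 -m creep '{"travel":[[1,2,2],[1,2,2],[1,2,2],[1,2,2],[1,2,2],[1,2,2],[1,2,2],[1,2,2]],"dr":[[0,0,0],[0,0,0],[0,0,0],[0,0,0],[0,0,0],[0,0,0],[0,0,0],[0,0,0]],"fingers":[-1,0,0.7,0.7,0.7,0.7,0.7,0.7]}' 40 >/dev/null
python3 go.py 508 -361 86 -41.2
python3 -m creep '{"travel":[[0,0,0],[0,0,0],[0,0,0],[0,0,0],[0,0,0],[0,0,0],[0,0,0],[0,0,0]],"dr":[[0,0,0],[0,0,0],[0,0,0],[0,0,0],[0,0,0],[0,0,0],[0,0,0],[0,0,0]],"fingers":[1,1,1,1,1,1,1,1]}' 40 >/dev/null
python3 go.py 508 -361 86 -41.2
```

```text
t 4.5833 pos [ 507.02 -360.42   84.5 ] yaw -41.24137592856193 q6 69.28030744330762 j1 -20.522021599112364 F [-0.11  0.18  0.24] T [0.01 0.01 0.03] op 0.5555797637716894 ff 0.0
travel [ 1.12 -0.21 -1.5 ] dr [ 0.    0.   -0.04]
t 5.25 pos [ 506.93 -360.55   84.49] yaw -41.247222235126074 q6 69.27967203451885 j1 -20.53353483017918 F [ 0.05 -0.83  0.79] T [-0.25  0.14 -0.03] op 0.3191618039513272 ff 39.999194322153926
travel [ 1.1  -0.37 -1.51] dr [ 0.01  0.   -0.05]
```

```bash
python3 -m creep '{"travel":[[0,0,-15],[0,0,-30],[0,0,-45],[0,0,-60],[0,0,-75],[0,0,-90],[0,0,-105],[0,0,-105]],"dr":[[0,0,0],[0,0,0],[0,0,0],[0,0,0],[0,0,0],[0,0,0],[0,0,0],[0,0,0]],"fingers":[1,1,1,1,1,1,1,1]}' 40 >/dev/null
python3 go.py 471 -11 190 -41.2
cat > boss.py <<'E'
from h import *
np.set_printoptions(precision=1,suppress=True)
from scipy.optimize import least_squares
for n,b in(("top",(215,275,215,265)),("scene",(295,345,180,225))):
    c=np.load(n+".npy",allow_pickle=True).item(); P=[];I=[]
    for v in range(b[2],b[3]):
        for u in range(b[0],b[1]):
            if c["depth"][v,u]>0: P.append(at_d(c,(u,v))*1000); I.append(c["image"][v,u].mean())
    P=np.array(P); 
    g=np.array([471,-11.])
    for k in range(8):
        m=(P[:,2]>80)&(P[:,2]<93)&(np.hypot(*(P[:,:2]-g).T)<31); Q=P[m]; g=(Q[:,:2].max(0)+Q[:,:2].min(0))/2
    print(n,m.sum(),"mid",g,"mean",Q.mean(0),Q.max(0)-Q.min(0))
    h=P[(P[:,2]<78)&(np.hypot(*(P[:,:2]-g).T)<17)]; print(" hole",len(h),h.mean(0),np.percentile(h[:,2],[5,50,95]))
    # brightness-based: rectified at rim plane, save for view
    xs=np.arange(430,515,.25); 
    L=[]
    for z in(86,74):
        X,Y=np.meshgrid(np.arange(445,500,.15),np.arange(-38,17,.15)); 
        pts=np.stack([X.ravel(),Y.ravel(),np.full(X.size,z)],1)/1000
        K=np.array([[c["fx"],0,c["cx"]],[0,c["fy"],c["cy"]],[0,0,1]]);E=np.linalg.inv(np.array(c["extrinsics"]));r,_=cv2.Rodrigues(E[:3,:3])
        uv=cv2.projectPoints(pts,r,E[:3,3],K,np.array(c["dist_coeffs"],float))[0].reshape(*X.shape,2).astype(np.float32)
        im=cv2.remap(c["image"].astype(np.float32),uv[...,0],uv[...,1],cv2.INTER_CUBIC).mean(2)
        if z==74: lo,hi=np.percentile(im[100:270,100:270],[2,90]); im=np.clip((im-lo)/(hi-lo),0,1)*255
        im=np.clip(im,0,255).astype(np.uint8)
        for q in range(0,367,int(10/.15)): im[:4,q]=255
        L.append(im)
    cv2.imwrite(f"b_{n}.png",np.hstack(L))
cv2.imwrite("pics/boss.png",cv2.resize(np.vstack([cv2.imread("b_top.png"),cv2.imread("b_scene.png")]),(590,590)))
E
python3 boss.py
```

```text
t 5.9167 pos [ 508.45 -361.07  192.55] yaw -41.21508933151129 q6 69.27845085691345 j1 -20.51467820967307 F [ 0.56 -1.18 -1.98] T [-0.03 -0.13  0.02] op 0.3219193105828579 ff 39.99926129356027
travel [-258.84 -238.66    1.4 ] dr [-0.08 -0.33 -0.01]
top 235 mid [470.5 -10.1] mean [471.1 -10.8  85.5] [49.6 49.5  8.2]
 hole 174 [470.  -11.   57.7] [26.6 65.8 74. ]
scene 185 mid [474.4 -11.4] mean [475.7 -10.8  85.2] [51.5 50.7  8. ]
 hole 36 [465.7 -14.   71.4] [66.  72.4 74.6]
```

View pics/boss.png

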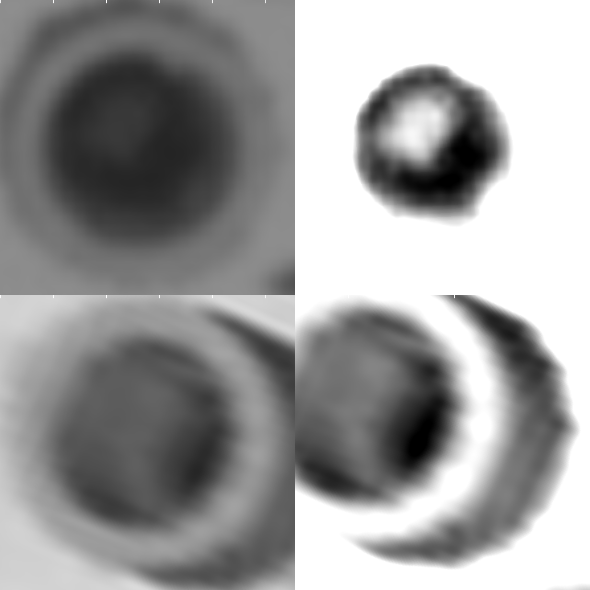

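```bash
cat > hexfit.py <<'E'
from h import *
import sys
def setup(n,b):
    c=np.load(n+".npy",allow_pickle=True).item()
    o,_=ray(c,(200,200)); o=o*1000
    uv=[(u,v) for v in range(b[2],b[3]) for u in range(b[0],b[1])]
    D=np.array([ray(c,p)[1] for p in uv]); d=np.array([c["depth"][v,u] for u,v in uv])*1000
    k=(d>0); return o,D[k],d[k]
def H(x,y,a):
    r=np.hypot(x,y); w=np.max([abs(x*np.cos(a+t)+y*np.sin(a+t)) for t in np.radians([0,60,120])],0)
    h=np.where(w<8.6,46,np.where(w<11.6,74-(11.6-w),74))
    return np.where(r>26,72,np.where(r>18,86,h))
Z=np.arange(90,44,-.5)
def cost(S,cx,cy,dz,a):
    o,D,d=S; t=(Z[None]-o[2])/D[:,2:3]
    X=o[0]+t*D[:,:1]-cx; Y=o[1]+t*D[:,1:2]-cy
    hit=(Z[None]<=H(X,Y,a)); i=hit.argmax(1); dm=t[np.arange(len(d)),i]
    return np.minimum(abs(dm+dz-d),12).mean()
for n,b in(("top",(231,264,227,258)),("scene",(302,338,187,218))):
    S=setup(n,b); best=None
    for _ in range(3):
        cx,cy,dz,a=best or (470.7,-10.5,0,0)
        for a_ in ([a] if best else np.radians([0,30])):
          for x in np.arange(cx-4,cx+4.1,1):
            for y in np.arange(cy-4,cy+4.1,1):
                q=cost(S,x,y,dz,a_)
                if _==0 and x==cx-4 and y==cy-4 and a_==0 or q<m: m=q;best=(x,y,dz,a_)
        cx,cy,dz,_a=best
        sc=[(cost(S,cx+i,cy+j,dz+k,np.radians(g)),cx+i,cy+j,dz+k,np.radians(g)) for g in range(0,60,4) for i in(-.7,0,.7) for j in(-.7,0,.7) for k in(-1,0,1)]
        m=min(sc); best=m[1:];m=m[0]
    print(n,m,best[:3],np.degrees(best[3]),len(S[2]))
    print([(g,round(min(s[0] for s in sc if abs(np.degrees(s[4])-g)<.1),3)) for g in range(0,60,4)])
E
timeout 250 python3 hexfit.py
```

```text
top 2.1060231508481158 (np.float64(470.7), np.float64(-11.2), 0) 32.0 1023
[(0, np.float64(2.124)), (4, np.float64(2.15)), (8, np.float64(2.138)), (12, np.float64(2.136)), (16, np.float64(2.128)), (20, np.float64(2.129)), (24, np.float64(2.135)), (28, np.float64(2.114)), (32, np.float64(2.106)), (36, np.float64(2.114)), (40, np.float64(2.11)), (44, np.float64(2.126)), (48, np.float64(2.138)), (52, np.float64(2.149)), (56, np.float64(2.135))]
scene 1.974902220184251 (np.float64(472.7), np.float64(-11.5), -1) 32.0 1116
[(0, np.float64(1.983)), (4, np.float64(1.984)), (8, np.float64(1.981)), (12, np.float64(1.981)), (16, np.float64(1.983)), (20, np.float64(1.977)), (24, np.float64(1.977)), (28, np.float64(1.975)), (32, np.float64(1.975)), (36, np.float64(1.975)), (40, np.float64(1.977)), (44, np.float64(1.976)), (48, np.float64(1.979)), (52, np.float64(1.979)), (56, np.float64(1.984))]
```

```bash
python3 -m creep '{"travel":[[-259,-239,1],[-259,-239,1],[-259,-239,1],[-259,-239,1],[-259,-239,1],[-259,-239,1],[-259,-239,1],[-259,-239,1]],"dr":[[0,0,0],[0,0,0],[0,0,0],[0,0,0],[0,0,0],[0,0,0],[0,0,0],[0,0,0]],"fingers":[1,1,1,1,1,1,1,1]}' 50 >/dev/null
python3 go.py 471 -11 190 48.8
```

```text
t 6.5833 pos [470.49 -27.13 187.56] yaw -41.27927290352996 q6 32.25358265017874 j1 16.495865961879137 F [ 1.26  0.95 -0.48] T [ 0.08 -0.16 -0.02] op 0.31673143951707566 ff 49.996258998289704
travel [-10.26 -12.45  -2.44] dr [ -0.03   0.09 -90.08]
```

```bash
python3 -m creep '{"travel":[[-10,-12,-2],[-10,-12,-2],[-10,-12,-2],[-10,-12,-2],[-10,-12,-2],[-10,-12,-2],[-10,-12,-2],[-10,-12,-2]],"dr":[[0,0,-7],[0,0,-14],[0,0,-21],[0,0,-28],[0,0,-35],[0,0,-42],[0,0,-49],[0,0,-52]],"fingers":[1,1,1,1,1,1,1,1]}' 50 >/dev/null
python3 go.py 471 -11 190 64
python3 -m creep '{"travel":[[0,0,0],[0,0,0],[0,0,0],[0,0,0],[0,0,0],[0,0,0],[0,0,0],[0,0,0]],"dr":[[0,0,-7],[0,0,-14],[0,0,-21],[0,0,-28],[0,0,-35],[0,0,-42],[0,0,-49],[0,0,-53]],"fingers":[1,1,1,1,1,1,1,1]}' 50 >/dev/null
python3 go.py 471 -11 190 64
python3 - <<'E'
from h import *
c=[bot.camera("scene") for _ in range(5)]; im=np.mean([k["image"] for k in c],0)
d=np.median([k["depth"] for k in c],0); c=c[0]; c["image"]=im; c["depth"]=d; np.save("carry.npy",c,allow_pickle=True)
u,v=proj(c,[.471,-.011,.13]).astype(int); print(u,v)
k=im[v-30:v+30,u-30:u+30]; cv2.imwrite("pics/carry.png",cv2.resize(np.clip(k*1.3,0,255).astype(np.uint8),(600,600),interpolation=cv2.INTER_CUBIC))
print([np.round(np.array([r["xy"]])[0],1).tolist()+[round(r["conf"],2)] for r in bot.landmark_of("scene","key_tip")[:5]], proj(c,[.471,-.011,.114]))
E
```

```text
t 7.25 pos [471.45 -13.28 189.36] yaw 11.02563040628831 q6 82.89271568779452 j1 18.163674180737473 F [-0.66 -0.18 -2.18] T [-0.02 -0.05  0.01] op 0.3161356421096423 ff 49.99880673363805
travel [-0.01 -2.33 -0.64] dr [ -0.08   0.09 -52.97]
t 7.9167 pos [471.43 -13.35 189.34] yaw 64.03431901279457 q6 135.9075420802981 j1 18.15664228935749 F [-0.19  0.09 -1.44] T [-0.07 -0.07  0.  ] op 0.31625043314627915 ff 49.9990554805845
travel [ 1.93 -1.42 -0.66] dr [-0.11  0.05  0.03]
321 185
[[182.8, 223.0, 0.66], [203.2, 235.8, 0.64], [319.3, 192.8, 0.6], [202.8, 169.9, 0.52]] [320.87653943 191.14920328]
```

View pics/carry.png

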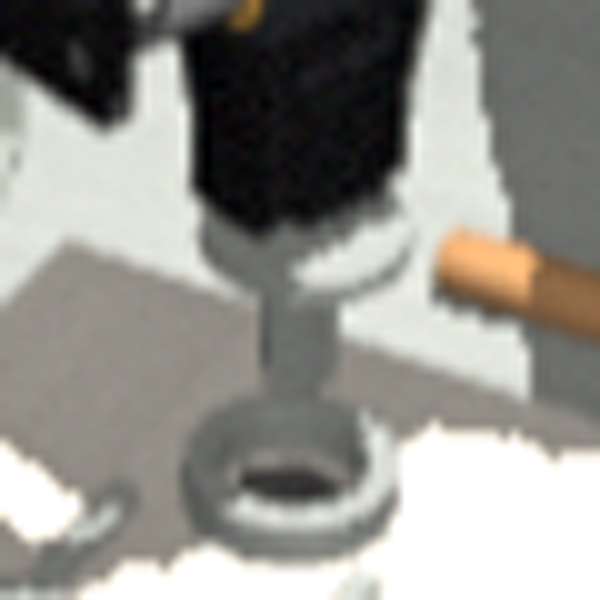

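```bash
python3 - <<'E'
from h import *
np.set_printoptions(precision=1,suppress=True,linewidth=150)
c=np.load("carry.npy",allow_pickle=True).item(); g=c["image"].mean(2)
for v in range(184,196): print(v,g[v,312:331])
print("shaft tcp",proj(c,[.4714,-.01335,.135]),proj(c,[.4714,-.01335,.114]),"1mm y",proj(c,[.4714,-.01235,.135]),"rim",proj(c,[.4708,-.011,.086]))
for v in (199,200,201,202,203,204,205): print(v,g[v,306:334])
E
```

```text
184 [122.3 137.3 131.2 114.3 106.3  81.7  83.3  87.7 100.5 111.7 108.1 106.9 106.7 109.6 119.5 137.2 150.5 165.1 174.1]
185 [105.7 109.9 112.1 118.9 117.1  78.4  81.9  87.1  97.9  93.7  92.7  95.8 102.7 147.6 153.  171.9 173.7 174.7 174.3]
186 [108.1 106.1 108.7 107.  107.1  74.4  80.6  82.7  84.2  82.5  79.4  81.4 100.3 173.6 178.4 175.5 176.9 174.9 175.4]
187 [107.7 108.3 106.  106.9 106.2  73.2  81.1  83.5  82.5  82.1  80.2  80.7 101.2 168.2 175.1 176.2 175.3 173.9 174.5]
188 [108.1 107.5 106.2 108.4 107.3  70.   82.3  84.7  83.2  81.4  79.9  80.5  96.7 143.2 158.3 166.4 167.2 175.4 177.6]
189 [107.5 108.5 109.9 111.3 107.   65.7  81.8  82.5  83.1  83.1  81.2  80.9  89.9 111.3 121.1 137.2 141.7 156.7 168.3]
190 [107.6 108.6 109.6 111.9 108.3  68.5  81.3  85.4  84.8  83.3  81.8  83.5  88.5 107.5 108.2 109.3 109.6 121.1 137.7]
191 [109.3 109.7 110.  110.8 108.3  76.6  84.3  82.4  83.9  82.6  82.1  82.1  91.5 108.2 107.1 107.  106.9 107.3 109.6]
192 [110.1 111.7 110.3 111.9 109.2  89.3  85.3  81.5  82.4  83.1  81.6  83.8  96.2 107.7 107.5 106.9 106.9 107.6 105.6]
193 [110.  110.5 111
[... 940 characters left out ...]

202 [109.9 108.9 105.1  72.9  79.6  81.6  81.1  87.5 100.7  61.3  53.5  52.1  49.5  50.2  47.4  49.7  58.1  77.1  92.4  93.1  79.7 114.9 164.2 168.3
 167.4 204.4 222.7 223.2]
203 [110.2 108.8 104.3  74.6  74.1  83.8  83.9  84.7  89.3  53.3  44.9  44.5  43.6  40.6  41.8  39.4  38.4  45.9  65.8  88.1  97.3 147.8 168.2 163.6
 150.1 221.6 225.7 222. ]
204 [109.3 108.1 106.3  78.3  67.4  77.1  81.8  82.5  87.2 116.8  94.   64.1  52.7  47.7  46.1  42.1  51.1  58.7  78.3 122.3 134.6 166.6 167.3 136.3
 121.2 222.7 224.2 221.2]
205 [108.7 108.2 104.9  84.1  68.8  71.9  81.3 104.  131.8 166.9 148.8 127.8 122.3 103.5 103.2 103.9 123.9 126.2 134.4 165.9 167.1 161.3 145.1 100.3
 122.8 221.5 222.  221.1]
```

The scene crop shows the key held upright above the ring (shaft around column 320). A thin dark facet on the left side fixes its hex phase: a flat faces along tool x. Fitting the depth in both views put the socket flats at about 34° mod 60, so I need yaw of about 34°. I'll descend to just above the socket.

```bash
python3 -m creep '{"travel":[[2,-1.5,8],[2,-1.5,16],[2,-1.5,24],[2,-1.5,30],[2,-1.5,34],[2,-1.5,36],[2,-1.5,36],[2,-1.5,36]],"dr":[[0,0,7],[0,0,14],[0,0,21],[0,0,27],[0,0,27],[0,0,27],[0,0,27],[0,0,27]],"fingers":[1,1,1,1,1,1,1,1]}' 60 >/dev/null
python3 go.py 471 -11 154 36
```

```text
t 8.8833 pos [471.98 -10.89 154.74] yaw 36.83409481918422 q6 108.36022883728023 j1 18.467236541699556 F [-0.67 -0.08 -1.75] T [-0.07 -0.01  0.05] op 0.316976383039165 ff 59.99926275573671
travel [-0.85 -0.5   0.74] dr [ 0.01 -0.02  0.83]
```

```bash
python3 -m creep '{"travel":[[0,0,2],[0,0,4],[0,0,6],[0,0,7],[0,0,8],[0,0,9],[0,0,10],[0,0,10]],"dr":[[0,0,1],[0,0,2],[0,0,3],[0,0,3],[0,0,3],[0,0,3],[0,0,3],[0,0,3]],"fingers":[1,1,1,1,1,1,1,1]}' 60 >/dev/null
python3 go.py 471 -11 140 34
```

```text
t 9.55 pos [472.58 -10.77 148.81] yaw 33.84542596330035 q6 105.26293306686179 j1 18.50637527223196 F [-9.25  2.34 25.72] T [0.95 3.04 0.06] op 0.3198112069615807 ff 60.01573012210429
travel [-1.45 -0.71  8.81] dr [ 0.12 -0.1  -0.15]
```

```bash
python3 -m creep '{"travel":[[-0.5,-0.6,-2],[-1,-1.2,-2],[-1,-1.2,0],[-1,-1.2,1],[-1,-1.2,2],[-1,-1.2,2],[-1,-1.2,2],[-1,-1.2,2]],"dr":[[0,0,0],[0,0,0],[0,0,0],[0,0,0],[0,0,0],[0,0,0],[0,0,0],[0,0,0]],"fingers":[1,1,1,1,1,1,1,1]}' 60 >/dev/null
python3 go.py 471 -11 140 34
```

```text
t 10.2167 pos [472.34 -10.61 148.57] yaw 33.90620518590417 q6 105.14821978815773 j1 18.596082604927563 F [-9.58  1.03 32.82] T [0.42 3.26 0.04] op 0.3181532629145102 ff 60.01137147657573
travel [-1.37 -0.46  8.57] dr [ 0.25 -0.24 -0.09]
```

```bash
python3 -m creep '{"travel":[[-1,-0.7,-4],[-1,-0.7,-3],[-1,-0.7,-2],[-1,-0.7,-2],[-1,-0.7,-2],[-1,-0.7,-2],[-1,-0.7,-2],[-1,-0.7,-2]],"dr":[[0,0,-4],[0,0,-8],[0,0,-8],[0,0,-4],[0,0,0],[0,0,4],[0,0,8],[0,0,8]],"fingers":[1,1,1,1,1,1,1,1]}' 60 >/dev/null
python3 go.py 471 -11 140 34
```

```text
t 10.8833 pos [469.04 -11.23 146.95] yaw 25.664786725576583 q6 96.95216137412268 j1 18.612259371600008 F [-4.69 -2.05 13.63] T [-0.6   1.64  0.11] op 0.31293217085696234 ff 60.0013096164912
travel [1.87 0.63 6.95] dr [ 0.1   0.05 -8.34]
```

```bash
python3 -m creep '{"travel":[[0,0,1],[0,0,1],[0,0,1],[0,0,1],[0,0,1],[0,0,1],[0,0,1],[0,0,1]],"dr":[[0,0,-3],[0,0,-6],[0,0,-9],[0,0,-12],[0,0,-12],[0,0,-8],[0,0,-4],[0,0,-4]],"fingers":[1,1,1,1,1,1,1,1]}' 60 >/dev/null
python3 go.py 471 -11 140 34
```

```text
t 11.55 pos [468.6  -11.95 143.84] yaw 29.621171222637404 q6 100.94775438920158 j1 18.554053571655906 F [-0.06 -6.14  0.74] T [-2.13 -0.05  0.06] op 0.3200534859291092 ff 60.00726216472685
travel [2.57 0.35 3.83] dr [ 0.1   0.16 -4.38]
```

It has dropped into the socket: z is 143.8 and the vertical force has vanished. I'll push in.

```bash
python3 -m creep '{"travel":[[-0.5,1,2],[-0.5,1,4],[-0.5,1,6],[-0.5,1,8],[-0.5,1,10],[-0.5,1,12],[-0.5,1,12],[-0.5,1,12]],"dr":[[0,0,0],[0,0,0],[0,0,0],[0,0,0],[0,0,0],[0,0,0],[0,0,0],[0,0,0]],"fingers":[1,1,1,1,1,1,1,1]}' 60 >/dev/null
python3 go.py 471 -11 126 30
```

```text
t 12.2167 pos [468.73 -12.24 131.21] yaw 29.769934456967338 q6 101.24960313451378 j1 18.465552722155756 F [-0.79 -5.96  0.  ] T [-2.12  0.03  0.01] op 0.316568212213979 ff 60.0048912037164
travel [2.6  0.05 5.21] dr [ 0.03  0.11 -0.23]
```

```bash
python3 -m creep '{"travel":[[-0.5,1,1],[-0.8,1.3,2],[-0.8,1.3,3],[-0.8,1.3,4],[-0.8,1.3,5],[-0.8,1.3,6],[-0.8,1.3,6],[-0.8,1.3,6]],"dr":[[0,0,0],[0,0,0],[0,0,0],[0,0,0],[0,0,0],[0,0,0],[0,0,0],[0,0,0]],"fingers":[1,1,1,1,1,1,1,1]}' 60 >/dev/null
python3 go.py 471 -11 126 30
```

```text
t 12.8833 pos [468.83 -12.83 126.42] yaw 29.77241070206534 q6 101.43628739730674 j1 18.346641439084795 F [-4.8   0.91  6.83] T [0.18 1.49 0.  ] op 0.3192418401738015 ff 59.999526925385
travel [ 2.79 -0.51  0.42] dr [-0.01  0.01 -0.23]
```

Seated on the rim. I'll wind clockwise.

```bash
python3 -m creep '{"travel":[[0,0,0],[0,0,0],[0,0,0],[0,0,0],[0,0,0],[0,0,0],[0,0,0],[0,0,0]],"dr":[[0,0,6],[0,0,12],[0,0,18],[0,0,24],[0,0,30],[0,0,36],[0,0,42],[0,0,48]],"fingers":[1,1,1,1,1,1,1,1]}' 60 >/dev/null
python3 go.py 469 -12.5 126 -20
```

```text
t 13.55 pos [468.75 -10.97 126.51] yaw -18.456611267088444 q6 53.21650544074804 j1 18.485178008742206 F [-6.79 11.08  9.86] T [3.51 2.52 0.36] op 0.3127940076595166 ff 60.0309126265347
travel [0.72 1.37 0.5 ] dr [-0.16  0.05  1.54]
```

```bash
python3 -m creep '{"travel":[[-1,-0.9,0],[-1,-0.9,0],[-1,-0.9,0],[-1,-0.9,0],[-1,-0.9,0],[-1,-0.9,0],[-1,-0.9,0],[-1,-0.9,0]],"dr":[[0,0,6],[0,0,12],[0,0,18],[0,0,24],[0,0,30],[0,0,36],[0,0,42],[0,0,48]],"fingers":[1,1,1,1,1,1,1,1]}' 60 >/dev/null
python3 go.py 469 -12.5 126 -67
```

```text
t 14.2167 pos [469.92  -9.41 126.55] yaw -66.43920629769386 q6 5.038107770562898 j1 18.64928489065641 F [-3.07 10.29  4.37] T [3.15 1.13 0.37] op 0.3170157103848222 ff 60.02756726928055
travel [2.47 2.08 0.54] dr [-0.31  0.1   0.56]
```

```bash
python3 -m creep '{"travel":[[-0.8,-0.2,0],[-1.5,-0.2,0],[-1.5,-0.2,0],[-1.5,-0.2,0],[-1.5,-0.2,0],[-1.5,-0.2,0],[-1.5,-0.2,0],[-1.5,-0.2,0]],"dr":[[0,0,6],[0,0,12],[0,0,18],[0,0,24],[0,0,30],[0,0,36],[0,0,42],[0,0,48]],"fingers":[1,1,1,1,1,1,1,1]}' 60 >/dev/null
python3 go.py 469 -12.5 126 -114
```

```text
t 14.8833 pos [471.68  -8.97 126.59] yaw -114.3846603727303 q6 -43.164030078627924 j1 18.735846781572462 F [ 4.45  0.84 -2.26] T [ 0.27 -1.32  0.3 ] op 0.3221779688655578 ff 60.0180933997035
travel [4.32 0.99 0.56] dr [-0.41  0.32 -0.39]
```

```bash
python3 -m creep '{"travel":[[-0.3,-0.6,1],[-0.3,-0.6,1],[-0.3,-0.6,1],[-0.3,-0.6,1],[-0.3,-0.6,1],[-0.3,-0.6,1],[-0.3,-0.6,1],[-0.3,-0.6,1]],"dr":[[0,0,6],[0,0,12],[0,0,18],[0,0,24],[0,0,30],[0,0,36],[0,0,42],[0,0,48]],"fingers":[1,1,1,1,1,1,1,1]}' 60 >/dev/null
python3 go.py 470 -11 126 -162
```

```text
t 15.55 pos [473.13 -10.32 126.61] yaw -162.29892867573588 q6 -91.13087237877083 j1 18.617470280340164 F [ 5.12 -6.81  1.06] T [-2.25 -1.78  0.37] op 0.31790876162707826 ff 60.028655771166086
travel [3.19 0.31 0.58] dr [-0.2   0.54 -0.3 ]
```

```bash
python3 -m creep '{"travel":[[-0.4,-1.2,0.5],[-0.4,-1.2,0.5],[-0.4,-1.2,0.5],[-0.4,-1.2,0.5],[-0.4,-1.2,0.5],[-0.4,-1.2,0.5],[-0.4,-1.2,0.5],[-0.4,-1.2,0.5]],"dr":[[0,0,4],[0,0,8],[0,0,12],[0,0,16],[0,0,20],[0,0,24],[0,0,28],[0,0,32]],"fingers":[1,1,1,1,1,1,1,1]}' 60 >/dev/null
python3 go.py 470 -11 126 166
```

```text
t 16.2167 pos [473.31 -11.83 126.53] yaw 165.80132595380343 q6 -122.87536196401858 j1 18.440745277763636 F [ 3.67 -8.22  5.68] T [-2.47 -1.04  0.35] op 0.31588263337323513 ff 60.03124136477709
travel [ 3.41 -0.01  0.5 ] dr [ 0.04  0.5  -0.2 ]
```

```bash
python3 -m creep '{"travel":[[-0.7,-0.9,0],[-0.7,-0.9,0],[-0.7,-0.9,0],[-0.7,-0.9,0],[-0.7,-0.9,0],[-0.7,-0.9,0],[-0.7,-0.9,0],[-0.7,-0.9,0]],"dr":[[0,0,2],[0,0,4],[0,0,6],[0,0,8],[0,0,10],[0,0,12],[0,0,14],[0,0,14]],"fingers":[1,1,1,1,1,1,1,1]}' 60 >/dev/null
python3 go.py 470 -11 126 152
```

```text
t 16.8833 pos [473.22 -12.58 126.51] yaw 151.88195612589817 q6 -136.62027529606274 j1 18.31941019955291 F [ 1.51 -3.96  7.29] T [-1.55 -0.41  0.2 ] op 0.3154889241803383 ff 60.010645827278495
travel [ 3.59 -0.12  0.49] dr [ 0.16  0.4  -0.12]
```

```bash
python3 -m creep '{"travel":[[0,-0.5,0],[0,-0.5,0],[0,-0.5,0],[0,-0.5,0],[0,-0.5,0],[0,-0.5,0],[0,-0.5,0],[0,-0.5,0]],"dr":[[0,0,2],[0,0,4],[0,0,6],[0,0,8],[0,0,10],[0,0,12],[0,0,14],[0,0,16]],"fingers":[1,1,1,1,1,1,1,1]}' 60 >/dev/null
python3 go.py 470 -11 126 136
```

```text
t 17.55 pos [472.8  -13.18 126.5 ] yaw 136.00655432370945 q6 -152.49258688169394 j1 18.283662490544295 F [ 0.68 -5.69  8.62] T [-1.74 -0.27  0.69] op 0.31893077806282344 ff 60.125673059374094
travel [ 3.53 -0.37  0.48] dr [0.21 0.35 0.01]
```

```bash
python3 -m creep '{"travel":[[0,0,0],[0,0,0],[0,0,0],[0,0,0],[0,0,0],[0,0,0],[0,0,0],[0,0,0]],"dr":[[0,0,1],[0,0,2],[0,0,3],[0,0,4],[0,0,4],[0,0,4],[0,0,4],[0,0,4]],"fingers":[1,1,1,1,1,1,1,1]}' 60 >/dev/null
python3 go.py 470 -11 126 132
python3 - <<'E'
from h import *
c=bot.camera("scene"); t=bot.camera("top")
a=cv2.resize(c["image"][150:270,230:350],(400,400),interpolation=cv2.INTER_CUBIC);b=cv2.resize(t["image"][140:260,190:310],(400,400),interpolation=cv2.INTER_CUBIC)
cv2.imwrite("pics/wind.png",np.hstack([a,b]))
E
```

```text
t 18.2167 pos [472.64 -13.28 126.51] yaw 131.99329163969296 q6 -156.47674185881584 j1 18.269378850401253 F [ 0.43 -5.55  8.  ] T [-1.79 -0.23  0.37] op 0.3186957441644878 ff 60.04383531399071
travel [ 3.46 -0.44  0.49] dr [ 0.23  0.32 -0.01]
```

View pics/wind.png

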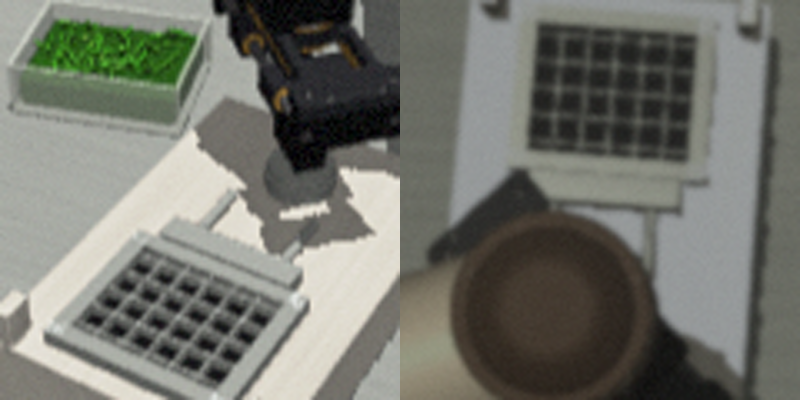

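The jaw bar is now at the frame, or within about a millimetre: the scene half shows it near (230,250) touching the frame edge. Torque has not clearly risen yet, so I'll turn further.

```bash
python3 -m creep '{"travel":[[0,-0.4,0],[0,-0.4,0],[0,-0.4,0],[0,-0.4,0],[0,-0.4,0],[0,-0.4,0],[0,-0.4,0],[0,-0.4,0]],"dr":[[0,0,1],[0,0,2],[0,0,3],[0,0,4],[0,0,5],[0,0,6],[0,0,7],[0,0,8]],"fingers":[1,1,1,1,1,1,1,1]}' 60 >/dev/null
python3 go.py 470 -11 126 124
```

```text
t 18.9833 pos [472.34 -13.57 126.51] yaw 124.01869695342066 q6 -164.44610958867952 j1 18.25277881016491 F [ 0.91 -5.58  7.77] T [-1.76 -0.16  0.85] op 0.3173803918711657 ff 60.19875328056514
travel [ 3.44 -0.5   0.49] dr [0.26 0.29 0.02]
```

```bash
python3 -m creep '{"travel":[[0,0,0],[0,0,0],[0,0,0],[0,0,0],[0,0,0],[0,0,0],[0,0,0],[0,0,0]],"dr":[[0,0,1],[0,0,2],[0,0,3],[0,0,4],[0,0,5],[0,0,6],[0,0,7],[0,0,7]],"fingers":[1,1,1,1,1,1,1,1]}' 60 
python3 go.py 470 -11 126 117
```

```text
time: 19.65
ee_pos: [0.4721, -0.0137, 0.1265]
orientation: [0.523, 0.853, 0.001, 0.003]
wrist_force: [0.6, -5.4, 8.4]
opening: 0.319
finger_force: 60.1
t 19.65 pos [472.1  -13.7  126.51] yaw 116.98500374219212 q6 -171.46616784002086 j1 18.243909454100372 F [ 0.58 -5.36  8.37] T [-1.84 -0.04  0.55] op 0.31919288581933075 ff 60.063202511519194
travel [ 3.36 -0.65  0.5 ] dr [ 0.26  0.25 -0.01]
```

Torque rises while turning but relaxes, and j6 is near its limit. I'll regrasp 90° back to confirm the stop. I'll open, turn back and re-centre on the boss axis, which the compliance history puts at (471, -11.3).

```bash
python3 -m creep '{"travel":[[0,0,0],[0,0,0],[0,0,0],[0,0,0],[0,0,0],[0,0,0],[0,0,0],[0,0,0]],"dr":[[0,0,-1],[0,0,-2],[0,0,-2],[0,0,-2],[0,0,-2],[0,0,-2],[0,0,-2],[0,0,-2]],"fingers":[1,1,-1,-1,-1,-1,-1,-1]}' 60 >/dev/null
python3 go.py 471 -11.3 126 -153
python3 - <<'E'
from h import *
c=[bot.camera("scene") for _ in range(4)]; im=np.mean([k["image"] for k in c],0); c=c[0]; c["depth"]=c["depth"]; c["image"]=im; np.save("open.npy",c,allow_pickle=True)
u,v=[int(x) for x in proj(c,[.53,-.013,.1])]; print(u,v)
cv2.imwrite("pics/open.png",cv2.resize(np.clip(im[v-50:v+40,u-55:u+65],0,255).astype(np.uint8),(800,600),interpolation=cv2.INTER_CUBIC))
E
```

```text
t 20.3167 pos [469.34 -13.05 123.87] yaw 118.76445996296246 q6 -169.53409645044843 j1 18.302376328400616 F [0.19 0.13 0.35] T [-0.08 -0.12  0.01] op 0.6840759754752449 ff 0.0
travel [ 0.74  2.3  -2.13] dr [ -0.    -0.01 -88.24]
309 210
```

View pics/open.png

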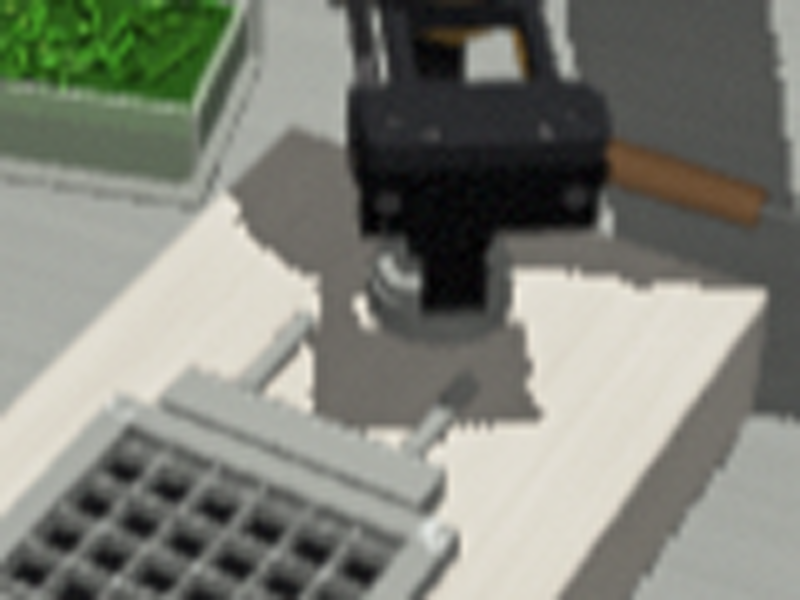

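The picture shows the jaw flush against the frame (about (290,440)) and the key's collar seated on the ring (about (440,290)). I'll regrasp to feel for the stop.

```bash
python3 -m creep '{"travel":[[0.7,2.3,-2],[0.7,2.3,-2],[0.7,2.3,-2],[0.7,2.3,-2],[0.7,2.3,-2],[0.7,2.3,-2],[0.7,2.3,-2],[0.7,2.3,-2]],"dr":[[0,0,0],[0,0,-7],[0,0,-14],[0,0,-21],[0,0,-28],[0,0,-35],[0,0,-42],[0,0,-49]],"fingers":[-1,-1,-1,-1,-1,-1,-1,-1]}' 60 >/dev/null
python3 -m creep '{"travel":[[0,0,0],[0,0,0],[0,0,0],[0,0,0],[0,0,0],[0,0,0],[0,0,0],[0,0,0]],"dr":[[0,0,-7],[0,0,-14],[0,0,-21],[0,0,-28],[0,0,-35],[0,0,-41],[0,0,-41],[0,0,-41]],"fingers":[-1,-1,-1,-1,-1,-1,-1,0.3]}' 60 >/dev/null
python3 go.py 471 -11.3 126 -153
python3 -m creep '{"travel":[[0,0,0],[0,0,0],[0,0,0],[0,0,0],[0,0,0],[0,0,0],[0,0,0],[0,0,0]],"dr":[[0,0,0],[0,0,0],[0,0,0],[0,0,0],[0,0,0],[0,0,0],[0,0,0],[0,0,0]],"fingers":[1,1,1,1,1,1,1,1]}' 60 >/dev/null
python3 go.py 471 -11.3 126 -153
```

```text
t 21.85 pos [471.15 -11.4  126.16] yaw -151.3983464240997 q6 -79.83494957023557 j1 18.43494017179814 F [ 0.72 -0.73  1.15] T [ 0.03 -0.12 -0.03] op 0.9716958795919 ff 0.0
travel [0.08 0.16 0.16] dr [-0.    0.01  1.6 ]
t 22.5167 pos [471.02 -11.49 126.07] yaw -151.2514821110665 q6 -79.68110831619009 j1 18.428543420833833 F [-0.72  0.69 -0.71] T [ 0.13 -0.17 -0.05] op 0.40509239717113554 ff 0.0
travel [-0.07  0.18  0.07] dr [-0.    0.    1.75]
```

```bash
python3 -m creep '{"travel":[[0,0,0],[0,0,0],[0,0,0],[0,0,0],[0,0,0],[0,0,0],[0,0,0],[0,0,0]],"dr":[[0,0,0],[0,0,0],[0,0,0],[0,0,1],[0,0,3],[0,0,5],[0,0,7],[0,0,9]],"fingers":[1,1,1,1,1,1,1,1]}' 60 >/dev/null
python3 go.py 471 -11.3 126 -162
python3 -m creep '{"travel":[[0,0,0],[0,0,0],[0,0,0],[0,0,0],[0,0,0],[0,0,0],[0,0,0],[0,0,0]],"dr":[[0,0,2],[0,0,4],[0,0,6],[0,0,8],[0,0,10],[0,0,12],[0,0,14],[0,0,16]],"fingers":[1,1,1,1,1,1,1,1]}' 60 >/dev/null
python3 go.py 471 -11.3 126 -178
```

```text
t 23.1833 pos [471.   -11.39 126.06] yaw -160.35025780968294 q6 -88.79301373169045 j1 18.441868842575307 F [-0.07  1.83  1.3 ] T [ 0.31 -0.04  0.1 ] op 0.31703549777790013 ff 59.986780006438494
travel [-0.03  0.09  0.06] dr [-0.   -0.    1.65]
t 23.85 pos [470.89 -11.71 126.03] yaw -176.37983105298147 q6 -104.81075289407836 j1 18.415885288180856 F [-0.53 -0.87 -0.47] T [ 0.05 -0.12  0.08] op 0.31855986401329406 ff 59.98705783858895
travel [-0.14  0.41  0.03] dr [-0.02 -0.02  1.62]
```

```bash
python3 -m creep '{"travel":[[0,0,0.5],[0,0,0.5],[0,0,0.5],[0,0,0.5],[0,0,0.5],[0,0,0.5],[0,0,0.5],[0,0,0.5]],"dr":[[0,0,2],[0,0,4],[0,0,6],[0,0,8],[0,0,10],[0,0,12],[0,0,14],[0,0,16]],"fingers":[1,1,1,1,1,1,1,1]}' 60 >/dev/null
python3 go.py 471 -11.3 126 166
```

```text
t 24.5167 pos [471.07 -11.34 125.99] yaw 167.81455498687836 q6 -120.67492810826063 j1 18.461954324925724 F [-1.3   0.5   2.87] T [0.63 0.39 0.82] op 0.32100370017070295 ff 60.130500392988324
travel [ 0.08  0.03 -0.01] dr [-0.03  0.01  1.81]
```

```bash
python3 -m creep '{"travel":[[0,0,0],[0,0,0],[0,0,0],[0,0,0],[0,0,0],[0,0,0],[0,0,0],[0,0,0]],"dr":[[0,0,1],[0,0,2],[0,0,3],[0,0,4],[0,0,5],[0,0,6],[0,0,6],[0,0,6]],"fingers":[1,1,1,1,1,1,1,1]}' 60 >/dev/null
python3 go.py 471 -11.3 126 160
python3 -m creep '{"travel":[[0,0,0],[0,0,0],[0,0,0],[0,0,0],[0,0,0],[0,0,0],[0,0,0],[0,0,0]],"dr":[[0,0,1],[0,0,2],[0,0,3],[0,0,4],[0,0,5],[0,0,6],[0,0,7],[0,0,8]],"fingers":[1,1,1,1,1,1,1,1]}' 60 >/dev/null
python3 go.py 471 -11.3 126 150
python3 - <<'E'
from h import *
c=bot.camera("scene"); d0=np.load("open.npy",allow_pickle=True).item()
cv2.imwrite("pics/w2.png",cv2.resize(c["image"][160:250,254:374],(800,600),interpolation=cv2.INTER_CUBIC))
E
```

```text
t 25.1833 pos [471.11 -11.36 125.98] yaw 161.7564507248714 q6 -126.69279492906581 j1 18.444389041471347 F [-2.34  1.51  4.9 ] T [0.72 0.61 0.61] op 0.31845965125807574 ff 60.06885074079037
travel [ 0.12  0.02 -0.02] dr [0.01 0.02 1.76]
t 25.85 pos [471.13 -11.42 125.99] yaw 153.6876460194354 q6 -134.747033675401 j1 18.433444685681025 F [-2.01  1.51  5.38] T [0.69 0.61 0.74] op 0.3166392317595994 ff 60.10395490564406
travel [ 0.17  0.05 -0.01] dr [0.02 0.02 3.69]
```

View pics/w2.png

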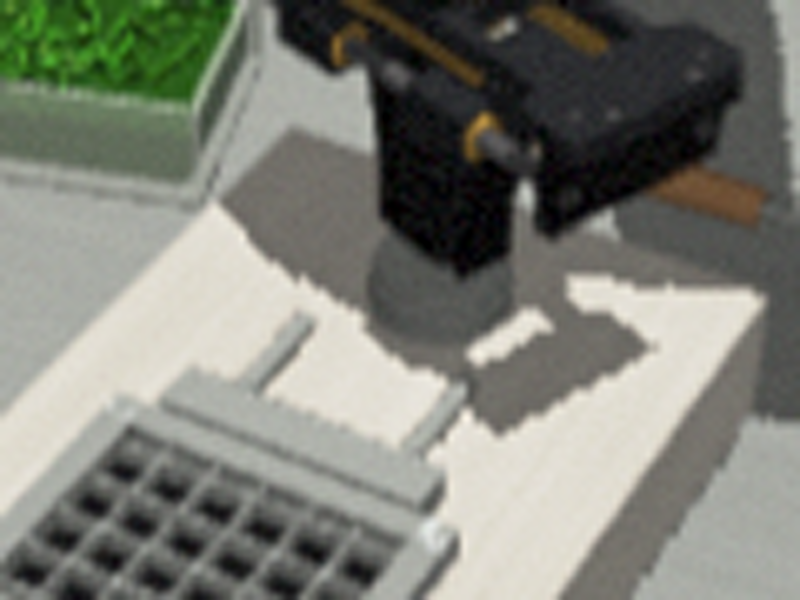

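```bash
python3 - <<'E'
from h import *
np.set_printoptions(precision=1,suppress=True,linewidth=170)
a=np.load("open.npy",allow_pickle=True).item()["image"]
f=[bot.camera("scene") for _ in range(4)];b=np.mean([k["image"] for k in f],0); c=f[0]
o=np.load("scene.npy",allow_pickle=True).item()["image"]
# sample profile along cutter x through jaw, y offset -30mm and +30mm, at z=.088
for off in(-30,-10,30):
    s=np.arange(75,125,2.)
    p=np.array([[471+q*np.cos(-.091)-off*np.sin(-.091),-11.3+q*np.sin(-.091)+off*np.cos(-.091),86] for q in s])/1000
    uv=np.array([proj(c,q) for q in p]).astype(np.float32)
    for n,im in(("start",o),("open",a),("now",b)):
        print(off,n,cv2.remap(im.mean(2).astype(np.float32),uv[:,0][None],uv[:,1][None],cv2.INTER_LINEAR)[0].round().astype(int))
E
python3 go.py 471 -11.3 126 150
```

```text
-30 start [163 163 161 161 162 163 160 151 134 105  90  85  86  97 131 175 198 203 191 174 164 160 159 153 133]
-30 open [169 170 170 171 168 163 159 158 165 172 172 171 171 173 173 169 153 132 133 149 164 171 170 163 141]
-30 now [172 173 173 174 169 166 165 165 169 173 175 174 174 174 173 170 155 135 135 151 165 172 172 165 143]
-10 start [166 164 164 162 162 163 162 154 132 106  91  86  87  93 127 165 189 200 186 170 162 159 159 153 136]
-10 open [130 159 182 196 214 214 202 184 175 173 172 171 172 174 172 170 153 136 140 156 166 170 170 163 144]
-10 now [219 219 218 219 219 215 203 186 178 175 175 175 175 176 175 174 155 137 141 159 169 172 172 165 146]
30 start [166 165 163 163 162 163 162 157 139 113  93  86  84  88 110 150 187 195 189 172 161 160 159 155 135]
30 open [135 136 153 172 177 173 175 182 182 174 174 173 172 172 173 167 155 140 134 153 169 171 170 165 145]
30 now [183 175 181 181 179 175 177 183 183 176 175 175 175 175 175 171 160 143 136 156 170 172 172 167 146]
t 26.1 pos [471.14 -11.42 125.98] yaw 153.73479987612188 q6 -134.70432438097654 j1 18.435204589353727 F [-2.27  1.07  5.38] T [0.61 0.66 0.57] op 0.3159411528360207 ff 60.05063717253506
travel [ 0.17  0.04 -0.02] dr [0.01 0.02 3.73]
```

The jaw edge has not moved between the two pictures despite 50° of further turning at about 0.7 N m, so the screw is at its stop. I'll ease the key back.

```bash
python3 -m creep '{"travel":[[0,0,0],[0,0,0],[0,0,0],[0,0,0],[0,0,0],[0,0,0],[0,0,0],[0,0,0]],"dr":[[0,0,-1],[0,0,-2],[0,0,-3],[0,0,-4],[0,0,-5],[0,0,-6],[0,0,-6],[0,0,-6]],"fingers":[1,1,1,1,1,1,1,1]}' 60 >/dev/null
python3 go.py 471 -11.3 126 150
```

```text
t 26.7667 pos [471.14 -11.42 125.99] yaw 159.56042774000522 q6 -128.82846144877576 j1 18.415610590008725 F [-1.45  1.    4.58] T [ 0.59  0.57 -0.13] op 0.3164827824726984 ff 59.99618732370436
travel [ 0.17  0.06 -0.01] dr [0.04 0.01 9.56]
```

```bash
python3 -m creep '{"travel":[[0,0,-1],[0,0,-2],[0,0,-3],[0,0,-4],[0,0,-5],[0,0,-6],[0,0,-7],[0,0,-8]],"dr":[[0,0,0],[0,0,0],[0,0,0],[0,0,0],[0,0,0],[0,0,0],[0,0,0],[0,0,0]],"fingers":[1,1,1,1,1,1,1,1]}' 60 >/dev/null
python3 go.py 471 -11.3 190 160
```

```text
t 27.4333 pos [470.39 -11.32 126.53] yaw 159.47413794350652 q6 -128.73152162620835 j1 18.369975848756155 F [ 18.05  -3.46 -55.73] T [-1.19 -6.24 -0.13] op 0.3167817644129989 ff 60.00305604189634
travel [ -0.4    0.33 -63.47] dr [ 0.09 -0.15 -0.53]
```

Still bound (-56 N and no motion). I'll take the pull off and ease back a bit more.

```bash
python3 -m creep '{"travel":[[0,0,3],[0,0,6],[0,0,7],[0,0,7],[0,0,7],[0,0,7],[0,0,7],[0,0,7]],"dr":[[0,0,0],[0,0,0],[0,0,0],[0,0,-1],[0,0,-2],[0,0,-3],[0,0,-3],[0,0,-3]],"fingers":[1,1,1,1,1,1,1,1]}' 60 >/dev/null
python3 go.py 471 -11.3 126 150
```

```text
t 28.1 pos [470.83 -11.41 126.15] yaw 162.74880675373234 q6 -125.66107437343085 j1 18.432340409155536 F [  3.71   1.17 -14.59] T [ 0.61 -1.38 -0.01] op 0.3182150292317818 ff 60.000266740098596
travel [-0.13  0.15  0.15] dr [ 0.02 -0.01 12.75]
```

```bash
python3 -m creep '{"travel":[[0,0,0],[0,0,-1],[0,0,-1],[0,0,-2],[0,0,-2],[0,0,-3],[0,0,-3],[0,0,-3]],"dr":[[0,0,0],[0,0,0],[0,0,0],[0,0,0],[0,0,0],[0,0,0],[0,0,0],[0,0,0]],"fingers":[1,1,1,1,1,1,1,1]}' 60 >/dev/null
python3 go.py 471 -11.3 126 150
```

```text
t 28.7667 pos [470.62 -11.38 126.32] yaw 162.67392566211853 q6 -125.66527426088437 j1 18.411810638901454 F [  9.78  -0.33 -33.31] T [ 0.03 -3.67 -0.09] op 0.3181031842457143 ff 59.999311063438654
travel [-0.34  0.19  0.32] dr [ 0.02 -0.08 12.67]
```

```bash
python3 -m creep '{"travel":[[0,0,2],[0,0,5],[0,0,5],[0,0,5],[0,0,5],[0,0,5],[0,0,5],[0,0,5]],"dr":[[0,0,0],[0,0,0],[0,0,0],[0,0,-1],[0,0,-2],[0,0,-3],[0,0,-4],[0,0,-4]],"fingers":[1,1,1,1,1,1,1,1]}' 60 >/dev/null
python3 go.py 471 -11.3 126 150
python3 -m creep '{"travel":[[0,0,0],[0,0,-1],[0,0,-1],[0,0,-2],[0,0,-3],[0,0,-4],[0,0,-5],[0,0,-5]],"dr":[[0,0,0],[0,0,0],[0,0,0],[0,0,0],[0,0,0],[0,0,0],[0,0,0],[0,0,0]],"fingers":[1,1,1,1,1,1,1,1]}' 60 >/dev/null
python3 go.py 471 -11.3 126 150
```

```text
t 29.4333 pos [471.06 -11.44 125.99] yaw 166.8637585037158 q6 -121.5963207658728 j1 18.443670491235224 F [-2.86  4.68  6.23] T [ 1.36  1.05 -0.16] op 0.31296034426199576 ff 60.0059880875051
travel [ 0.09  0.12 -0.01] dr [ 0.01  0.04 16.86]
t 30.1 pos [470.74 -11.45 126.25] yaw 166.68431537716106 q6 -121.65297644735736 j1 18.40299587976557 F [  7.29   1.39 -26.92] T [ 0.48 -2.74 -0.01] op 0.3174197150296131 ff 59.9995465669781
travel [-0.22  0.21  0.25] dr [ 0.02 -0.07 16.68]
```

I'll re-seat against the stop, ease back 0.1 rad, and then release so any leftover torque and side load vanish.

```bash
python3 -m creep '{"travel":[[0,0,5],[0,0,5],[0,0,5],[0,0,5],[0,0,5],[0,0,5],[0,0,5],[0,0,5]],"dr":[[0,0,0],[0,0,2],[0,0,4],[0,0,6],[0,0,8],[0,0,10],[0,0,12],[0,0,14]],"fingers":[1,1,1,1,1,1,1,1]}' 60 >/dev/null
python3 go.py
python3 -m creep '{"travel":[[0,0,0],[0,0,0],[0,0,0],[0,0,0],[0,0,0],[0,0,0],[0,0,0],[0,0,0]],"dr":[[0,0,1],[0,0,2],[0,0,3],[0,0,4],[0,0,5],[0,0,6],[0,0,7],[0,0,8]],"fingers":[1,1,1,1,1,1,1,1]}' 60 >/dev/null
python3 go.py
```

```text
t 30.7667 pos [471.12 -11.47 126.  ] yaw 152.90622714565407 q6 -135.61255460612134 j1 18.46263305403182 F [-3.31  4.75  4.94] T [1.62 0.97 0.99] op 0.31491670424540436 ff 60.209403382614255
t 31.4333 pos [471.12 -11.42 126.  ] yaw 144.85347439406837 q6 -143.64242008082746 j1 18.45762764152396 F [-3.28  3.59  5.7 ] T [1.42 0.91 0.16] op 0.316545208262002 ff 59.99868532642722
```

```bash
python3 -m creep '{"travel":[[0,0,0],[0,0,0],[0,0,0],[0,0,0],[0,0,0],[0,0,0],[0,0,0],[0,0,0]],"dr":[[0,0,1],[0,0,2],[0,0,3],[0,0,4],[0,0,5],[0,0,6],[0,0,6],[0,0,6]],"fingers":[1,1,1,1,1,1,1,1]}' 60 >/dev/null
python3 go.py
python3 -m creep '{"travel":[[0,0,0],[0,0,0],[0,0,0],[0,0,0],[0,0,0],[0,0,0],[0,0,0],[0,0,0]],"dr":[[0,0,-1],[0,0,-2],[0,0,-3],[0,0,-4],[0,0,-5],[0,0,-6],[0,0,-6],[0,0,-6]],"fingers":[1,1,1,1,1,1,0.2,0.2]}' 60 >/dev/null
python3 go.py
python3 -m creep '{"travel":[[0,0,0],[0,0,0],[0,0,0],[0,0,0],[0,0,0],[0,0,0],[0,0,0],[0,0,0]],"dr":[[0,0,0],[0,0,0],[0,0,0],[0,0,0],[0,0,0],[0,0,0],[0,0,0],[0,0,0]],"fingers":[0.1,0.1,1,1,1,1,1,1]}' 30 >/dev/null
python3 go.py 471 -11.3 126 150
```

```text
t 32.1 pos [471.14 -11.44 126.  ] yaw 138.83844035972533 q6 -149.64082436831222 j1 18.449237145666043 F [-3.1   4.39  5.42] T [1.49 0.92 0.02] op 0.3196653571135891 ff 59.99674994498491
t 32.7667 pos [471.51 -11.86 125.37] yaw 144.81315923274025 q6 -143.66845178902759 j1 18.409065623524416 F [ 0.23  1.13 -0.83] T [ 0.   -0.17  0.03] op 0.3743485951455295 ff 0.0
t 33.4333 pos [471.13 -11.44 124.5 ] yaw 144.75065699197438 q6 -143.67847969307195 j1 18.42999536034096 F [ 0.36  0.38 -1.28] T [ 0.13 -0.39 -0.07] op 0.3253656589244747 ff 29.958895440213382
travel [ 0.19  0.03 -1.5 ] dr [ 0.01  0.01 -5.25]
```

```bash
python3 -m creep '{"travel":[[0,0,-1],[0,0,-2],[0,0,-3],[0,0,-4],[0,0,-4],[0,0,-4],[0,0,-4],[0,0,-4]],"dr":[[0,0,0],[0,0,0],[0,0,0],[0,0,0],[0,0,0],[0,0,0],[0,0,0],[0,0,0]],"fingers":[1,1,1,1,1,1,1,1]}' 40 >/dev/null
python3 go.py 471 -11.3 190 145
```

```text
t 34.1 pos [470.95 -11.38 126.54] yaw 144.69214395216073 q6 -143.67856324164063 j1 18.41562866489307 F [  5.53  -0.56 -17.7 ] T [-0.22 -2.21 -0.12] op 0.31749509003577076 ff 39.960705265402794
travel [  0.06   0.12 -63.46] dr [ 0.02 -0.04 -0.31]
```

```bash
python3 -m creep '{"travel":[[-0.6,0.4,0],[-0.6,0.4,-1],[-0.6,0.4,-2],[-0.6,0.4,-3],[-0.6,0.4,-4],[-0.6,0.4,-4],[-0.6,0.4,-4],[-0.6,0.4,-4]],"dr":[[0,0,1],[0,0,2],[0,0,2],[0,0,2],[0,0,2],[0,0,2],[0,0,2],[0,0,2]],"fingers":[1,1,1,1,1,1,1,1]}' 40 >/dev/null
python3 go.py 471 -11.3 190 145
```

```text
t 34.7667 pos [471.31 -11.55 132.95] yaw 142.75685464837764 q6 -145.64211431791222 j1 18.40548323737578 F [-1.76  1.64 -0.62] T [0.8  0.57 0.  ] op 0.32003138370244694 ff 39.954543532803655
travel [  0.42  -0.02 -57.05] dr [-0.03 -0.03 -2.24]
```

```bash
python3 -m creep '{"travel":[[0,0,-5],[0,0,-10],[0,0,-18],[0,0,-28],[0,0,-40],[0,0,-52],[0,0,-62],[0,0,-64]],"dr":[[0,0,0],[0,0,0],[0,0,0],[0,0,0],[0,0,0],[0,0,0],[0,0,0],[0,0,0]],"fingers":[1,1,1,1,1,1,1,1]}' 60 >/dev/null
python3 go.py 508 -361 195 145
python3 - <<'E'
from h import *
c=bot.camera("scene"); s=bot.state(); p=np.array(s["ee_pos"])
u,v=proj(c,p-[0,0,.06]); u,v=int(u),int(v)
cv2.imwrite("pics/lift.png",cv2.resize(c["image"][v-45:v+75,u-80:u+80],(800,600),interpolation=cv2.INTER_CUBIC)); print(u,v)
E
```

```text
t 35.4333 pos [473.46 -11.62 199.71] yaw 142.79823417714408 q6 -145.63927599332567 j1 18.37353596202769 F [ 1.13  0.4  -0.4 ] T [-0.02 -0.2   0.01] op 0.31891969953919286 ff 59.952016957104206
travel [-238.74 -257.42    4.82] dr [ 0.22  0.27 -2.2 ]
320 182
```

View pics/lift.png

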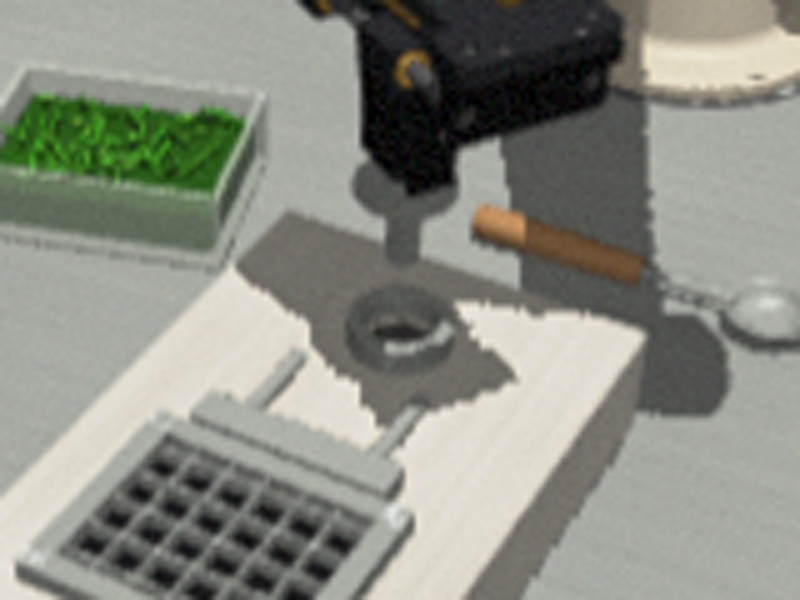

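The key is out and held upright (its collar at (405,185)), and the jaw is against the frame. I'll carry it to the stand.

```bash
python3 -m creep '{"travel":[[-240,-258,0],[-240,-258,0],[-240,-258,0],[-240,-258,0],[-240,-258,0],[-240,-258,0],[-240,-258,0],[-240,-258,0]],"dr":[[0,0,0],[0,0,0],[0,0,0],[0,0,0],[0,0,0],[0,0,0],[0,0,0],[0,0,0]],"fingers":[1,1,1,1,1,1,1,1]}' 60 >/dev/null
python3 go.py 509 -362.3 140 143
```

```text
t 36.15 pos [ 504.27 -345.51  196.13] yaw 142.7471959177078 q6 -108.0093463632735 j1 -19.25400370836315 F [-0.06  0.94 -0.56] T [ 0.09 -0.34  0.06] op 0.31630045052171946 ff 59.95389207266271
travel [-13.97 -10.47  56.13] dr [-0.03 -0.04 -0.25]
```

```bash
python3 -m creep '{"travel":[[-14,-10.5,0],[-14,-10.5,15],[-14,-10.5,35],[-14,-10.5,50],[-14,-10.5,62],[-14,-10.5,66],[-14,-10.5,66],[-14,-10.5,66]],"dr":[[0,0,0],[0,0,0],[0,0,0],[0,0,0],[0,0,0],[0,0,0],[0,0,0],[0,0,0]],"fingers":[1,1,1,1,1,1,1,1]}' 60 >/dev/null
python3 go.py 509 -362.3 120 143
python3 - <<'E'
from h import *
c=bot.camera("scene"); g=c["image"].mean(2)
p=np.array(bot.state()["ee_pos"])
np.set_printoptions(precision=0,suppress=True,linewidth=200)
print("tip",proj(c,p-[0,0,.0745]),"shaft",proj(c,p-[0,0,.06]),"hole",proj(c,[.509,-.3623,.044]), [ (np.round(r["xy"],1).tolist(),round(r["conf"],2)) for n in("stand_hole","key_tip") for r in bot.landmark_of("scene",n)[:4]])
u,v=proj(c,p-[0,0,.06]).astype(int)
for r in range(v-8,v+14): print(r,g[r,u-14:u+15])
print(u)
E
```

```text
t 36.8167 pos [ 509.75 -360.3   130.8 ] yaw 142.77587753295703 q6 -106.8398916425371 j1 -20.406589544918322 F [ 0.17  0.26 -1.54] T [-0.05 -0.21  0.08] op 0.3167682521481703 ff 59.9519860278815
travel [-0.6  -2.04 10.8 ] dr [-0.03  0.02 -0.22]
tip [193. 182.] shaft [192. 178.] hole [193. 185.] [([194.8, 185.0], 0.64), ([164.7, 188.6], 0.95), ([202.0, 233.5], 0.64), ([181.0, 221.7], 0.63), ([193.2, 181.2], 0.56)]
169 [166. 166. 167. 154. 123.  87.  81.  83.  68.  44.  27.   5.   5.   3.  18.  12.   5.  26.  36.  73.  80.  79.  98. 111.  98. 109.  98.  93. 110.]
170 [164. 167. 165. 152. 106.  84.  80.  88.  84.  71.  40.  21.   7.  23.  27.  41.  47.  55.  62.  79.  78.  79. 124. 158. 144. 151. 137. 126. 156.]
171 [168. 168. 171. 153. 111.  83.  82.  82.  83.  78.  61.  41.  45.  58.  60.  73.  82.  81.  84.  84.  78.  88. 136. 161. 169. 166. 167. 166. 168.]
172 [172. 168. 165. 144. 106.  85.  84.  83.  82.  79.  77.  70.  76.  83.  82.  86.  84.  86.  83.  79.  87. 120. 159. 171. 171. 165. 166. 170. 169.]
173 [159. 150. 129.  91.  80.  80.  81.  77.  82.  86.  83.  83.  87.  84.  86. 
[... 1941 characters left out ...]
.  87.  87.  91. 101. 106. 111. 113. 113. 108. 104. 109. 110. 111. 110. 106. 109. 110. 109.]
187 [ 90. 102. 108. 112. 108. 108. 110. 109. 112. 111. 109.  99.  93.  93. 102. 107. 112. 113. 113. 110. 108. 106. 108. 107. 108. 106. 110. 107. 110.]
188 [ 81.  91.  99.  99. 105. 112. 107. 108. 110. 105. 108. 106. 101. 101. 107. 109. 108. 109. 106. 109. 110. 106. 108. 109. 106. 109. 108. 104. 106.]
189 [ 88.  92.  98.  96. 102. 103. 109. 109. 106. 106. 107. 110. 109. 111. 109. 106. 105. 110. 109. 108. 107. 109. 110. 107. 105. 106. 104. 105. 103.]
190 [108. 101. 101.  98.  96.  97. 104. 109. 107. 110. 110. 106. 109. 150. 162. 136. 112. 105. 106. 110. 107. 106. 108. 106. 103. 106. 105. 104. 106.]
191
```

```bash
python3 -m creep '{"travel":[[-0.6,-1.8,3],[-0.6,-1.8,6],[-0.6,-1.8,9],[-0.6,-1.8,12],[-0.6,-1.8,15],[-0.6,-1.8,18],[-0.6,-1.8,20],[-0.6,-1.8,20]],"dr":[[0,0,0],[0,0,0],[0,0,0],[0,0,0],[0,0,0],[0,0,0],[0,0,0],[0,0,0]],"fingers":[1,1,1,1,1,1,1,1]}' 60 >/dev/null
python3 go.py 509 -362.3 84 143
```

```text
t 37.6333 pos [ 508.62 -361.64  109.79] yaw 142.75040868008318 q6 -106.66252520316436 j1 -20.580734812827377 F [-0.87 -0.13 -1.39] T [ 0.03 -0.13 -0.03] op 0.3115735642924311 ff 59.9519759695977
travel [-0.74 -0.29 25.79] dr [-0.01 -0.07 -0.25]
```

```bash
python3 -m creep '{"travel":[[0,0,4],[0,0,8],[0,0,12],[0,0,15],[0,0,18],[0,0,21],[0,0,22],[0,0,22]],"dr":[[0,0,0],[0,0,0],[0,0,0],[0,0,0],[0,0,0],[0,0,0],[0,0,0],[0,0,0]],"fingers":[1,1,1,1,1,1,1,1]}' 60 >/dev/null
python3 go.py
python3 -m creep '{"travel":[[0,0,1],[0,0,2],[0,0,3],[0,0,4],[0,0,5],[0,0,5],[0,0,5],[0,0,5]],"dr":[[0,0,0],[0,0,0],[0,0,0],[0,0,0],[0,0,0],[0,0,0],[0,0,0],[0,0,0]],"fingers":[1,1,1,1,1,1,1,1]}' 60 >/dev/null
python3 go.py
```

```text
t 38.3 pos [ 508.74 -361.76   88.12] yaw 142.75225943353433 q6 -106.66326898633078 j1 -20.584188113615966 F [ 0.22 -0.34 -2.17] T [-0.01 -0.17 -0.05] op 0.31995112064311293 ff 59.952025478705764
t 38.9667 pos [ 508.95 -361.86   83.56] yaw 142.7543215525962 q6 -106.66078668009914 j1 -20.585485842787065 F [-0.64  0.07 -2.04] T [-0.03 -0.18  0.04] op 0.31621703828712655 ff 59.951973455026746
```

```bash
python3 -m creep '{"travel":[[0,0,0.5],[0,0,1],[0,0,1.5],[0,0,2],[0,0,2.5],[0,0,2.5],[0,0,2.5],[0,0,2.5]],"dr":[[0,0,0],[0,0,0],[0,0,0],[0,0,0],[0,0,0],[0,0,0],[0,0,0],[0,0,0]],"fingers":[1,1,1,1,1,1,1,1]}' 60 >/dev/null
python3 go.py
```

```text
t 39.6333 pos [ 508.99 -361.86   82.49] yaw 142.7783859132536 q6 -106.6671074670542 j1 -20.57405987149367 F [-1.64  1.24  6.14] T [ 0.64  0.44 -0.06] op 0.3171159423032774 ff 59.95478259399533
```

The collar is seated on the stand. I'll release and retreat straight up.

```bash
python3 -m creep '{"travel":[[0,0,-1],[0,0,-1],[0,0,-1],[0,0,-1],[0,0,-1],[0,0,-1],[0,0,-1],[0,0,-1]],"dr":[[0,0,0],[0,0,0],[0,0,0],[0,0,0],[0,0,0],[0,0,0],[0,0,0],[0,0,0]],"fingers":[1,0.2,0,0,-0.3,-0.5,-0.7,-0.7]}' 20 >/dev/null
python3 go.py
python3 -m creep '{"travel":[[0,0,-10],[0,0,-25],[0,0,-45],[0,0,-70],[0,0,-95],[0,0,-120],[0,0,-145],[0,0,-160]],"dr":[[0,0,0],[0,0,0],[0,0,0],[0,0,0],[0,0,0],[0,0,0],[0,0,0],[0,0,0]],"fingers":[-0.7,-0.7,-0.7,-0.7,-0.7,-0.7,-0.7,-0.7]}' 20 >/dev/null
python3 -m creep '{"travel":[[0,60,0],[0,100,0],[0,140,0],[0,180,0],[0,220,0],[0,250,0],[0,250,0],[0,250,0]],"dr":[[0,0,0],[0,0,0],[0,0,0],[0,0,0],[0,0,0],[0,0,0],[0,0,0],[0,0,0]],"fingers":[-0.7,-0.7,-0.7,-0.7,-0.7,-0.7,-0.7,-0.7]}' 20 >/dev/null
python3 go.py
python3 - <<'E'
from h import *
np.set_printoptions(precision=1,suppress=True,linewidth=170)
c=bot.camera("scene"); b=c["image"]; a=np.load("open.npy",allow_pickle=True).item()["image"]; o=np.load("scene.npy",allow_pickle=True).item()["image"]
for off in(-30,30):
    s=np.arange(75,125,2.)
    p=np.array([[471+q*np.cos(-.091)-off*np.sin(-.091),-11.3+q*np.sin(-.091)+off*np.cos(-.091),86] for q in s])/1000
    uv=np.array([proj(c,q) for q in p]).astype(np.float32)
    for n,im in(("open",a),("now",b)): print(off,n,cv2.remap(im.mean(2).astype(np.float32),uv[:,0][None],uv[:,1][None],cv2.INTER_LINEAR)[0].round().astype(int))
print("stand diff vs start",abs(b[150:205,175:215].mean(2)-o[150:205,175:215].mean(2)).mean(), "tin/cup",abs(b[205:330,410:470].mean(2)-o[205:330,410:470].mean(2)).mean())
t=bot.camera("top"); P=np.array([at_d(t,(u,v)) for v in range(195,255) for u in range(375,435) if t["depth"][v,u]>0])
top=P[(P[:,2]>.088)&(P[:,2]<.12)]; print("key top",len(top),top.mean(0)*1000,top[:,2].std()*1000, cv2.minAreaRect((top[:,:2]*1000).astype(np.float32)))
E
```

```text
t 40.3 pos [ 508.91 -361.88   81.99] yaw 142.7505193209732 q6 -106.66270013809012 j1 -20.588226569045442 F [-0.16 -0.25 -0.01] T [-0.02 -0.16  0.05] op 0.7138649095842633 ff 0.0
t 41.6333 pos [ 661.31 -160.51  242.15] yaw 142.96379321924516 q6 -126.97666097698583 j1 -0.06061364658259924 F [-0.16  0.05  0.06] T [-0.03 -0.15  0.06] op 0.852382587540557 ff 0.0
-30 open [169 170 170 171 168 163 159 158 165 172 172 171 171 173 173 169 153 132 133 149 164 171 170 163 141]
-30 now [88 91 91 90 87 83 83 85 87 86 86 87 88 89 89 90 91 92 89 85 82 82 87 86 84]
30 open [135 136 153 172 177 173 175 182 182 174 174 173 172 172 173 167 155 140 134 153 169 171 170 165 145]
30 now [188 178 184 186 183 172 171 173 177 179 179 178 177 177 177 170 157 140 136 159 174 176 176 169 148]
stand diff vs start 35.79564393939393 tin/cup 14.24167777777778
key top 179 [ 508.9 -359.3   99.2] 2.7329134277879508 ((509.2109680175781, -359.75274658203125), (28.028121948242188, 28.62448501586914), 52.93586349487305)
```

```bash
python3 -c "
from station import bot
print(bot.job_done())"
```

```text
the job is handed in; nothing more can be done
None
```

The job is handed in at about 42 s: the lock screw is wound to its stop with the jaw against the blade frame, and the key is back upright in its stand with its collar resting on it. The arm never went near the tin or cup.

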